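Lock the knife box with its bolt and snap cap

TASK

Lock the knife box: first slide its steel bolt fully home into the keeper, then fit the red snap cap squarely over the stud and press it straight down until it clicks on. Keep pressing after the click and finish like that, with the gripper still on the cap and pushing it firmly down; do not let go of it. Leave the other things on the worktop where they are.

Things in the scene. Friction and masses are not known exactly. Their poses are not given: they have to be found in the camera images.
- knife_box: Bamboo knife box, fixed, 130 x 250 x 65 mm high; origin under its centre, x across, y along its length (the bolt's way home), z up. On its flat top: the stud at y = -85 mm, the bolt, and three steel staples for the bolt's rod, 20 mm high, at y = +36, +54 and (the keeper) +86 mm.
- bolt (a joint): Steel bolt's position along the box's +y axis: 0 open, 0.045 m fully home (end stop), its rod through the keeper. Starts nearly open; slides with about 2 N friction, stays where left. While open its two prongs (tops 14 mm above the box top) straddle the stud and keep the cap from going down.
- bolt_knob (a point): Middle of the bolt's upright black knob, a cylinder 16 mm in diameter and 21 mm high; the point lies 29.5 mm above the box top and moves along the box's +y axis with the bolt. Axes as the box's. Pinch it, or push it from behind.
- stud_foot (a point): Point where the axis of the aluminium stud meets the box top (65 mm above the worktop); axes as the box's. Stud 24 mm in diameter, 26 mm high, its top 4 mm tapering to 18 mm. Four sprung balls in its side, 16 mm above this point, snap over the ridge inside the cap.
- cap_grip (a point): Point on the axis of the loose red snap cap, in the middle of its grip knob, 37 mm above its lower rim; z up. The knob is 22 mm in diameter and rises from the cap's flat shoulder (26 mm above the rim) to 48 mm. Heights over stud_foot: about 56 mm resting on the stud's balls, 45 mm just clicked, 41 mm pressed to the hard stop.
- snap_cap: The same cap; origin at the centre of its lower rim, z up. It stands on the worktop, open side down. Skirt 44 mm in diameter, open below, 22 mm deep inside, 27 mm clear width at the inner ridge. About 50 g. Snapping it over the balls takes 7 to 14 N (the more the less it is centred), then the force drops: that is the click.
- stud_pad: Black sprung pad, 14 mm in diameter, standing 4 mm proud of the stud's top, which the inside of the clicked-on cap presses down, up to 4 mm at about 2 N per mm, then a hard stop; origin on the stud's axis, 26 mm above stud_foot when not pressed.
- little_pot: Bystander: small dark open pot with a steel rim, 50 mm in diameter, 29 mm high; origin under its centre. The cap, this pot and the balm jar may stand in one another's places.
- balm_jar: Bystander: small glass jar with a copper lid, 62 mm in diameter, 60 mm high; origin under its centre.
- salt: Bystander behind the box: salt shaker, 44 mm in diameter, 90 mm high; origin under its centre.
Not all that is in view belongs to the job. There is more than one size of the snap_cap; the job needs the middle-sized.

How it is judged:
On the way, in this order (a step that is already met when the one before it is completed fails the run):
1. the bolt is fully home in its keeper (value of joint bolt above 0.041 m), for 0.2 s.
2. the cap has clicked onto the stud (horizontal distance between cap_grip and stud_foot below 0.008 m and z of cap_grip in the frame of stud_foot below 0.0462 m), for 0.2 s.
At the end, for the whole second after the job is handed in: Bolt within 4 mm of its end stop; cap clicked on (grip point under 46.2 mm above the stud's foot, within 8 mm of its axis, tilt under 0.15 rad), still touched by the fingers with over 3 N and pressing the stud's pad with over 4 N (all of step 2 and value of joint bolt above 0.041 m and angle between cap_grip's own z axis and vertical below 0.15 rad and contact force between stud_pad and snap_cap above 4 N and contact force between the fingers and snap_cap above 3 N); the arm keeps its last pose, push and grip.
It fails at once if the little pot, the balm jar or the salt shaker is pushed more than 3 cm from its place (distance of any of little_pot, balm_jar, salt from where it was at the start of the episode above 0.03 m).
It also fails if it takes over 43 s, if anything falls off the work surface, if the arm or the gripper's body presses on something with over 40 N, if the wrist force passes 120 N, or if a joint passes its speed limit or range.

ROBOT

A 6-joint arm with a two-finger parallel gripper is mounted at the origin on the work surface; the furniture and walls round the work are solid. World frame = base frame: x ahead of the robot, y to its left, z up, the work surface at z = 0. Lengths are in m, angles in rad, forces in N, time in s.
With the tool pointing down it reaches from about 0.25 to 0.8 m from the base axis. Payload 3.9 kg.
Tool frame: the origin (TCP) lies on the centre line of the jaws, within the pads' length; the fingertips stand 11 mm ahead of it and the grasp point (between the pads) lies 8 mm behind it (bot.finger_overhang is the distance from the TCP to the fingertips, in m); z points along the fingers, y is the line along which they close (so a half turn about z gives the same grasp; the last joint's range is limited). The gripper opens to 85 mm and grips with 20 to 120 N. Pads are 22 mm wide; open, the fingers measure 114 mm over their backs; the gripper's body (76 mm by 85 mm) begins 54 mm behind the grasp point. The pads swing forward as they close: fully open they stand 13 mm farther back than shut.
Start: joints at [-1.224, 0.26, -0.138, 1.173, 0, 1.571], TCP at [0.178, -0.494, 0.242] pointing down, gripper open.
Joint ranges: [-2.78, 2.78], [-0.83, 1.72], [-1.28, 1.37], [-1.9, 2.12], [-1.57, 1.48], [-3.14, 3.14]. Speed limits (rad/s): [2.57, 2.57, 3.14, 3.14, 3.14, 3.14].

INTERFACE

Orientations are given as a rotation vector (axis times angle).
In Python, from plant import bot gives the robot as it stands.
- The arm moves only by the tool drive_tool, never from a script. Its argument "motion" is a list of rows, each an object of numbers: "dx", "dy", "dz": the shift along the world's x, y, z in cm; "wx", "wy", "wz": the turn, a rotation vector about the world's x, y, z in degrees. In form: [{"dx": .., "dy": .., "dz": .., "wx": .., "wy": .., "wz": ..}, ...]. A call has 1 to 12 rows; each row is the pose to reach, as a shift and turn from the pose commanded when the call began; what a row does not reach only later rows make up. A row lasts 1/8 s, in which the tool goes at most 62.5 mm and 10.7 degrees, less where a joint would pass 70% of its speed; a pose out of reach is approached as far as the arm can. A call with a gripper value outside its range is refused whole. "fingers" is the finger opening in cm, from 0 to 8.54, set as the call begins (left out, the last holds). The fingers move at their own pace and stop on an object; "grip_force" is the grip in N (left out, the last holds). Time passes only in rows, so rows that repeat a pose let the fingers close. It gives the time, the measured TCP pose, the force, the opening and the grip force at its end, in the units of the state.
- bot.state(): the state, without advancing time (a new reading comes with each control period).
- bot.get_image(name): name is "scene" or "side" or "wrist"; returns the picture (480x640x3 uint8, blue, green, red); there is no depth.
- bot.camera_params(name): a dict with "vertical_fov" (degrees; the focal length in pixels is half the picture's height over the tangent of half this angle, whatever the lens; pixels are square), "cx", "cy" (the principal point, pixels), "world_to_cam" (4x4, takes a point from world to camera coordinates). Camera axes: x right, y down, z forward; pixel columns grow to the right and rows downward; lengths in m; the calibration is good to about 2 mm. A picture is of the moment at which its call begins: read the wrist's pose just before it. camera_params takes no time and is no camera call; for the wrist camera it gives the pose at the moment of the call.
- bot.job_done(): hands the job in; it is judged then, once.
The state is a dict: "clock": time; "q": joint angles; "qvel": joint speeds; "joint_torque": joint torques, N m; "tool_pos": TCP position; "eef_rot": TCP orientation; "force": force on the tool from outside, world axes, zero at the start; "wrist_torque": the same for the moment, N m; "grip_width": finger opening in m; "grasp_force": force on a finger pad.
Only numpy, scipy, OpenCV 4.12 (cv2) and the standard library are available. Lean on these libraries where they do the work, as an engineer would, in place of code of your own. Each camera call takes 0.05 s, during which the arm holds its last target. There are 200 camera calls.

## Working session

There is one attempt and no reset: what is moved stays moved. The work goes in short steps, Python scripts to look and compute and a tool call to move; the robot and the scene stay as the last step left them, time stands still between calls to the robot, and variables do not carry over. Pictures are saved under pics/ and viewed, at most 10 in all, crops included, and the job is handed in when it is done.

Besides the shell and the picture viewer there is one more tool, called after "Emit:" by a JSON object that holds its "op" and its "data". drive_tool: Moves the arm, as the interface text tells. Its arguments: {"type":"object","properties":{"motion":{"type":"array","items":{"type":"object","properties":{"dx":{"type":"number"},"dy":{"type":"number"},"dz":{"type":"number"},"wx":{"type":"number"},"wy":{"type":"number"},"wz":{"type":"number"}}}},"fingers":{"type":"number"},"grip_force":{"type":"number"}},"required":["motion"]}

```bash
mkdir -p pics; ls
cat > h.py <<'E'
import numpy as np, cv2
from plant import bot
def ray(name,uv,P=None):
    P=P or bot.camera_params(name); f=240/np.tan(np.radians(P["vertical_fov"])/2)
    M=np.array(P["world_to_cam"]); R=M[:3,:3]; c=-R.T@M[:3,3]
    d=R.T@np.array([(uv[0]-P["cx"])/f,(uv[1]-P["cy"])/f,1]); return c,d
def onz(name,uv,z,P=None):
    c,d=ray(name,uv,P); return c+d*(z-c[2])/d[2]
def proj(name,p,P=None):
    P=P or bot.camera_params(name); f=240/np.tan(np.radians(P["vertical_fov"])/2)
    M=np.array(P["world_to_cam"]); q=M[:3,:3]@np.array(p)+M[:3,3]
    return np.array([P["cx"]+f*q[0]/q[2],P["cy"]+f*q[1]/q[2]])
def tri(n1,u1,n2,u2):
    A=[];b=[]
    for n,u in((n1,u1),(n2,u2)):
        c,d=ray(n,u); d=d/np.linalg.norm(d); Q=np.eye(3)-np.outer(d,d); A.append(Q); b.append(Q@c)
    return np.linalg.lstsq(np.vstack(A),np.hstack(b),rcond=None)[0]
E
python3 - <<'E'
from h import *
for n in("scene","side","wrist"):
    im=bot.get_image(n); cv2.imwrite(f"pics/{n}0.png",im); P=bot.camera_params(n); print(n,P["vertical_fov"],P["cx"],P["cy"],ray(n,(320,240)))
a,b=cv2.imread("pics/scene0.png"),cv2.imread("pics/side0.png")
print(bot.state())
E
```

```text
pics
scene 46.59300295119833 316.1108261302418 244.98721428703212 (array([-0.11853574, -0.80876185,  0.55139559]), array([ 0.55305212,  0.71934158, -0.42048758]))
side 44.281614092244666 321.5498615937978 243.47768618842184 (array([-0.02615149,  0.79934529,  0.86072135]), array([ 0.42530015, -0.6509501 , -0.62882861]))
wrist 63.12713168976302 326.79324142129093 237.58169388925333 (array([ 0.24676422, -0.46760076,  0.37358003]), array([-0.28252018, -0.08161694, -0.95596114]))
{'clock': 0.15, 'q': array([-1.22402218e+00,  2.60544334e-01, -1.39094804e-01,  1.17268418e+00,
       -1.49942817e-05,  1.57078912e+00]), 'qvel': array([ 9.66431102e-04, -9.08972619e-05,  3.32197827e-03,  3.41478050e-04,
        2.38857998e-04,  3.03029738e-04]), 'joint_torque': array([ 9.24644382e-05, -4.06005979e+01,  2.54166627e+01,  1.26786693e-02,
        2.37631593e-05,  1.82884116e-05]), 'tool_pos': array([ 0.17825139, -0.49326956,  0.24164187]), 'eef_rot': array([-3.09300689e+00, -5.41738482e-01,  4.36786659e-04]), 'force': array([ 0.21127692,  1.21073809, -0.89309068]), 'wrist_torque': array([ 0.02278135, -0.03974624,  0.03909737]), 'grasp_force': 0.0, 'grip_width': 0.0856392943481368}
```

View pics/scene0.png

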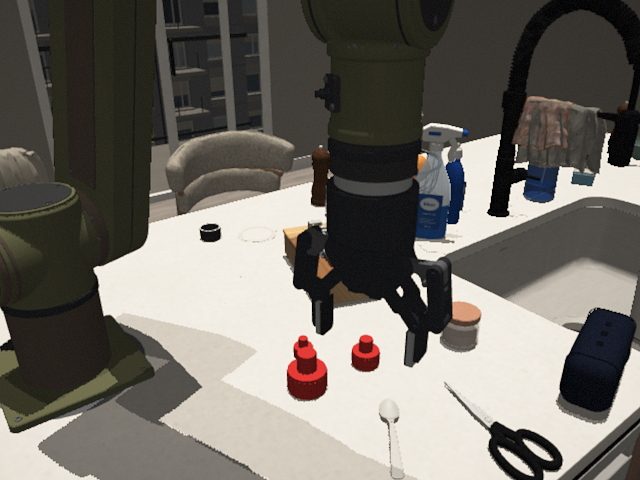

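View pics/side0.png

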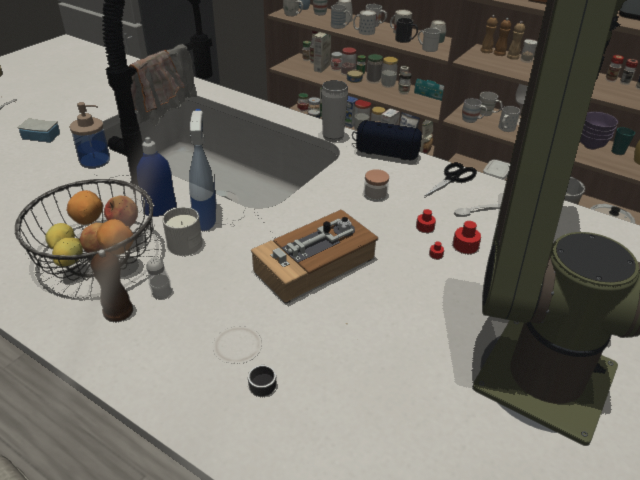

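Side view: the red caps are at (426,220), (436,250) and (467,237). In the scene view the same three are at (366,353), (303,345) and (307,378). The middle-sized one looks like (426,220) / (366,353), which I'll check by its measured skirt. The box is at about (315,253), with the stud near its far right end at (345,225). The pot is at (262,380), the jar at (376,185) and the salt shaker at (158,278).

Run:
```python
from h import *
im=cv2.imread("pics/side0.png")
cv2.imwrite("pics/crop1.png",cv2.resize(im[160:305,240:500],None,fx=3,fy=3,interpolation=cv2.INTER_CUBIC))
for n in("side","scene"):
    im=cv2.imread(f"pics/{n}0.png").astype(int)
    m=((im[...,2]>90)&(im[...,1]<50)&(im[...,0]<50)).astype(np.uint8)
    k,l,s,c=cv2.connectedComponentsWithStats(m)
    for i in range(1,k):
        x,y,w,h,a=s[i]
        if a<60: continue
        ys,xs=np.where(l==i)
        uL,uR=xs.min(),xs.max(); rowL=ys[xs==uL].mean()
        p=onz(n,((uL+uR)/2,rowL),0.018); L=onz(n,(uL-.5,rowL),.018);R=onz(n,(uR+.5,rowL),.018)
        print(n,s[i],p.round(4),"width mm",1000*np.linalg.norm(L-R))
```

```text
side [355 100  16   7  70] [ 0.8234 -0.7308  0.018 ] width mm 51.33776923148892
side [418 215  17  11  85] [ 0.3806 -0.2837  0.018 ] width mm 40.84312153447668
side [455 227  25  16 172] [ 0.2755 -0.283   0.018 ] width mm 58.27052729707455
side [431 243  12  11  66] [ 0.3108 -0.1941  0.018 ] width mm 27.041950768120945
scene [287 371  40  13  69] [ 0.2719 -0.2661  0.018 ] width mm 59.759283734327816
```

View pics/crop1.png

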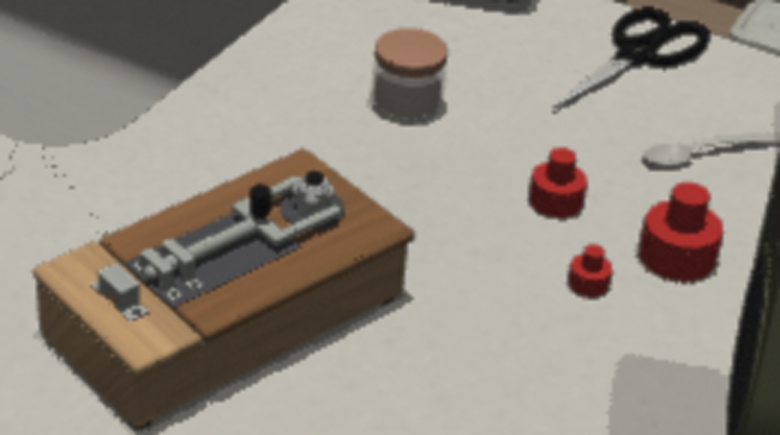

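The crop confirms it. The middle-sized cap is the one at crop (558,185), side (426,220), and its skirt measures about 41 mm against 58 and 27 for the others. The stud pad is at crop (314,178) and the knob top at (261,187).

Run:
```python
from h import *
g=lambda x,y:((x+.5)/3-.5+240,(y+.5)/3-.5+160)
C=[onz("side",g(*p),.065) for p in((413,235),(303,150),(37,272),(140,368))]
for c in C: print(c.round(4))
print("lens",[np.linalg.norm(C[i]-C[(i+1)%4]).round(4) for i in range(4)])
ctr=sum(C)/4
for v in (C[2]-C[1],C[3]-C[0],C[0]-C[1],C[3]-C[2]): print(np.degrees(np.arctan2(v[1],v[0])))
v=(C[2]-C[1])+(C[3]-C[0]); v/=np.linalg.norm(v)
print("ctr",ctr,"yaxis",v,"stud",ctr-.085*v)
print("pad top",onz("side",g(314,176),.095),"knob top",onz("side",g(261,188),.105))
print("jar",onz("side",g(410,50),.06))
print("cap grip",onz("side",g(561,154),.048), onz("scene",(366,339),.048))
```

```text
[ 0.4147 -0.1016  0.065 ]
[ 0.5351 -0.1434  0.065 ]
[0.6091 0.0863 0.065 ]
[0.4921 0.1237 0.065 ]
lens [np.float64(0.1275), np.float64(0.2413), np.float64(0.1228), np.float64(0.2383)]
72.16405708195668
71.03422005270458
160.8572370718251
162.259693989153
ctr [ 0.51273617 -0.00874649  0.065     ] yaxis [0.31560347 0.94889117 0.        ] stud [ 0.48590987 -0.08940224  0.065     ]
pad top [ 0.49039176 -0.08557962  0.095     ] knob top [ 0.50667614 -0.04039709  0.105     ]
jar [ 0.5418087 -0.3204685  0.06     ]
cap grip [ 0.37955281 -0.27618957  0.048     ] [ 0.37611137 -0.28119832  0.048     ]
```

Emit:
{"op": "drive_tool", "data": {"motion": [{"dx": 3, "dy": 4, "wz": 5}, {"dx": 6, "dy": 8.5, "wz": 10}, {"dx": 10, "dy": 13.5, "dz": -0.5, "wz": 16}, {"dx": 14, "dy": 19, "dz": -1, "wz": 22}, {"dx": 18, "dy": 24.5, "dz": -1.5, "wz": 28}, {"dx": 22, "dy": 30, "dz": -2, "wz": 34}, {"dx": 26, "dy": 35.5, "dz": -2.5, "wz": 40}, {"dx": 29, "dy": 40, "dz": -3, "wz": 46}, {"dx": 31.5, "dy": 43.5, "dz": -3.6, "wz": 50}, {"dx": 32.9, "dy": 45.3, "dz": -4.2, "wz": 51.7}, {"dx": 32.9, "dy": 45.3, "dz": -4.2, "wz": 51.7}, {"dx": 32.9, "dy": 45.3, "dz": -4.2, "wz": 51.7}], "fingers": 6}}

```text
invalid input at $.motion[0]: expected keys dx, dy, dz, wx, wy, wz
```

Run:
```python
from h import *
import pickle
s=bot.state(); P=bot.camera_params("wrist"); im=bot.get_image("wrist"); cv2.imwrite("pics/w1.png",im); pickle.dump(P,open("w1.pkl","wb"))
print(s["clock"],s["tool_pos"],s["eef_rot"],s["force"],s["grip_width"])
print("exp knob",proj("wrist",(.507,-.04,.105),P),"stud",proj("wrist",(.489,-.087,.095),P))
```

```text
0.15 [ 0.17825139 -0.49326956  0.24164187] [-3.09300689e+00 -5.41738482e-01  4.36786659e-04] [ 0.21127692  1.21073809 -0.89309068] 0.0856392943481368
exp knob [-512.69837778 -972.1103225 ] stud [-325.60152911 -764.73341965]
```

View pics/w1.png

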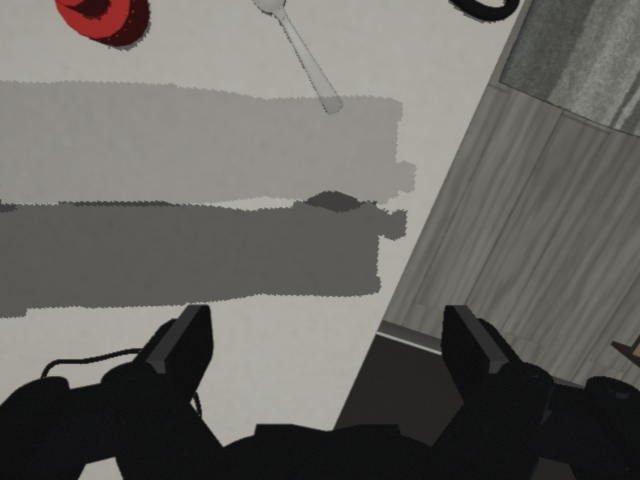

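The rows need every key, so the arm hasn't moved. This wrist picture is still the start pose, with the big cap at (100,20) and the fingers at the bottom.

Emit:
{"op": "drive_tool", "data": {"motion": [{"dx": 3, "dy": 4, "dz": 0, "wx": 0, "wy": 0, "wz": 5}, {"dx": 6, "dy": 8.5, "dz": 0, "wx": 0, "wy": 0, "wz": 10}, {"dx": 10, "dy": 13.5, "dz": -0.5, "wx": 0, "wy": 0, "wz": 16}, {"dx": 14, "dy": 19, "dz": -1, "wx": 0, "wy": 0, "wz": 22}, {"dx": 18, "dy": 24.5, "dz": -1.5, "wx": 0, "wy": 0, "wz": 28}, {"dx": 22, "dy": 30, "dz": -2, "wx": 0, "wy": 0, "wz": 34}, {"dx": 26, "dy": 35.5, "dz": -2.5, "wx": 0, "wy": 0, "wz": 40}, {"dx": 29, "dy": 40, "dz": -3, "wx": 0, "wy": 0, "wz": 46}, {"dx": 31.5, "dy": 43.5, "dz": -3.6, "wx": 0, "wy": 0, "wz": 50}, {"dx": 32.9, "dy": 45.3, "dz": -4.2, "wx": 0, "wy": 0, "wz": 51.7}, {"dx": 32.9, "dy": 45.3, "dz": -4.2, "wx": 0, "wy": 0, "wz": 51.7}, {"dx": 32.9, "dy": 45.3, "dz": -4.2, "wx": 0, "wy": 0, "wz": 51.7}], "fingers": 6}}

```text
clock: 1.7
tool_pos: [0.5068, -0.0412, 0.2002]
eef_rot: [-2.549, -1.836, 0.002]
force: [-1.1, -0.1, 0.1]
grip_width: 0.0602
grasp_force: 0.0
```

Run:
```python
from h import *
import pickle
s=bot.state(); P=bot.camera_params("wrist"); im=bot.get_image("wrist"); cv2.imwrite("pics/w2.png",im); pickle.dump(P,open("w2.pkl","wb"))
print(s["clock"],s["tool_pos"],s["eef_rot"],s["force"],s["grip_width"])
print("exp knob",proj("wrist",(.507,-.04,.105),P),"stud",proj("wrist",(.489,-.087,.095),P))
```

```text
1.7 [ 0.50675712 -0.04122421  0.20022998] [-2.54894569e+00 -1.83600904e+00  1.61286791e-03] [-1.0854814  -0.14300881  0.11151265] 0.06024855732751891
exp knob [327.99814013 244.84573927] stud [324.62506929 311.54359431]
```

View pics/w2.png

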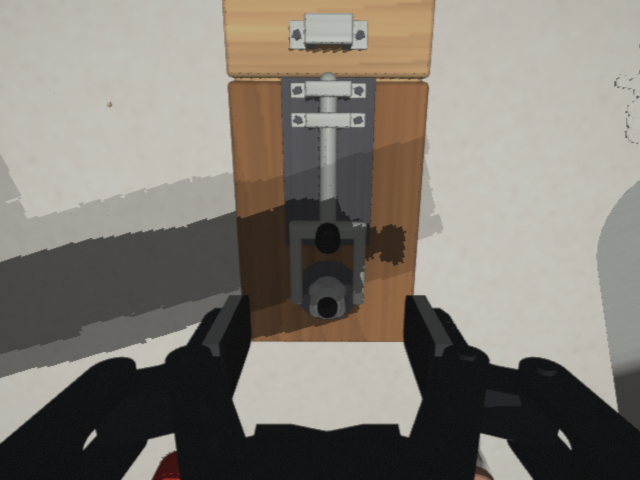

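The wrist picture shows the box square to the gripper, with the knob top at about (328,242), the pad at (327,307) and the rod straight up the picture. The fingers straddle it as planned.

Run:
```python
from h import *
import pickle
P=pickle.load(open("w2.pkl","rb")); im=cv2.imread("pics/w2.png")
g=im.max(2)
for nm,(x0,y0,x1,y1) in dict(knob=(312,215,345,260),pad=(312,290,342,325)).items():
    m=(g[y0:y1,x0:x1]<22).astype(np.uint8)
    k,l,s,c=cv2.connectedComponentsWithStats(m); i=1+np.argmax(s[1:,4]); print(nm,s[i],c[i]+[x0,y0])
print("knob top",onz("wrist",(327.5,242),.105,P),"pad",onz("wrist",(327.5,307),.095,P))
for r in(100,130,150,180,200): 
    print(r,onz("wrist",(328,r),.08,P)[:2])
```

```text
knob [  3   8  25  31 572] [327.25       238.29370629]
pad [  6   8  18  19 228] [327.05263158 306.0877193 ]
knob top [ 0.50728676 -0.03817693  0.105     ] pad [ 0.49189733 -0.08441509  0.095     ]
100 [0.53377827 0.04029807]
130 [0.52821383 0.02357225]
150 [0.5243704  0.01201952]
180 [ 0.51839271 -0.00594843]
200 [ 0.51425847 -0.01837527]
```

Emit:
{"op": "drive_tool", "data": {"motion": [{"dx": 0, "dy": 0.3, "dz": -4, "wx": 0, "wy": 0, "wz": 0}, {"dx": 0, "dy": 0.3, "dz": -8, "wx": 0, "wy": 0, "wz": 0}, {"dx": 0, "dy": 0.3, "dz": -10, "wx": 0, "wy": 0, "wz": 0}, {"dx": 0, "dy": 0.3, "dz": -10, "wx": 0, "wy": 0, "wz": 0}], "fingers": 5}}

```text
clock: 2.25
tool_pos: [0.5054, -0.0387, 0.0993]
eef_rot: [-2.549, -1.833, 0.004]
force: [0.3, -0.0, 0.6]
grip_width: 0.0503
grasp_force: 0.0
```

Emit:
{"op": "drive_tool", "data": {"motion": [{"dx": 0, "dy": 0, "dz": 0, "wx": 0, "wy": 0, "wz": 0}, {"dx": 0, "dy": 0, "dz": 0, "wx": 0, "wy": 0, "wz": 0}, {"dx": 0, "dy": 0, "dz": 0, "wx": 0, "wy": 0, "wz": 0}, {"dx": 0, "dy": 0, "dz": 0, "wx": 0, "wy": 0, "wz": 0}, {"dx": 0, "dy": 0, "dz": 0, "wx": 0, "wy": 0, "wz": 0}, {"dx": 0, "dy": 0, "dz": 0, "wx": 0, "wy": 0, "wz": 0}], "fingers": 0.8, "grip_force": 30}}

```text
clock: 3.0
tool_pos: [0.5081, -0.038, 0.1018]
eef_rot: [2.547, 1.836, 0.002]
force: [-2.3, -0.5, 6.4]
grip_width: 0.0143
grasp_force: 29.5
```

Emit:
{"op": "drive_tool", "data": {"motion": [{"dx": 0.3, "dy": 0.9, "dz": 0, "wx": 0, "wy": 0, "wz": 0}, {"dx": 0.6, "dy": 1.8, "dz": 0, "wx": 0, "wy": 0, "wz": 0}, {"dx": 0.9, "dy": 2.7, "dz": 0, "wx": 0, "wy": 0, "wz": 0}, {"dx": 1.2, "dy": 3.6, "dz": 0, "wx": 0, "wy": 0, "wz": 0}, {"dx": 1.36, "dy": 4.1, "dz": 0, "wx": 0, "wy": 0, "wz": 0}, {"dx": 1.45, "dy": 4.35, "dz": 0, "wx": 0, "wy": 0, "wz": 0}, {"dx": 1.45, "dy": 4.35, "dz": 0, "wx": 0, "wy": 0, "wz": 0}, {"dx": 1.45, "dy": 4.35, "dz": 0, "wx": 0, "wy": 0, "wz": 0}]}}

```text
clock: 4.0
tool_pos: [0.5211, 0.0006, 0.1017]
eef_rot: [2.543, 1.828, -0.012]
force: [-4.4, -14.7, 9.1]
grip_width: 0.0145
grasp_force: 29.7
```

Emit:
{"op": "drive_tool", "data": {"motion": [{"dx": 0, "dy": 0, "dz": 0, "wx": 0, "wy": 0, "wz": 0}, {"dx": 0, "dy": 0, "dz": 0, "wx": 0, "wy": 0, "wz": 0}, {"dx": 0, "dy": 0, "dz": 0, "wx": 0, "wy": 0, "wz": 0}, {"dx": 0, "dy": 0, "dz": 5, "wx": 0, "wy": 0, "wz": 0}, {"dx": -1.45, "dy": -4.35, "dz": 10, "wx": 0, "wy": 0, "wz": 0}, {"dx": -1.45, "dy": -4.35, "dz": 10, "wx": 0, "wy": 0, "wz": 0}, {"dx": -1.45, "dy": -4.35, "dz": 10, "wx": 0, "wy": 0, "wz": 0}], "fingers": 5}}

```text
clock: 4.88
tool_pos: [0.5076, -0.0376, 0.2003]
eef_rot: [2.549, 1.836, 0.001]
force: [-0.1, 0.4, 1.0]
grip_width: 0.0494
grasp_force: 0.0
```

Run:
```python
from h import *
import pickle
s=bot.state(); P=bot.camera_params("wrist"); im=bot.get_image("wrist"); cv2.imwrite("pics/w3.png",im); pickle.dump(P,open("w3.pkl","wb"))
print(s["clock"],s["tool_pos"],s["eef_rot"],s["force"],s["grip_width"])
```

```text
4.875 [ 0.50756115 -0.03763236  0.20028184] [2.54890147e+00 1.83647151e+00 1.28343953e-03] [-0.1055294   0.43655817  1.03027343] 0.04941896431519116
```

View pics/w3.png

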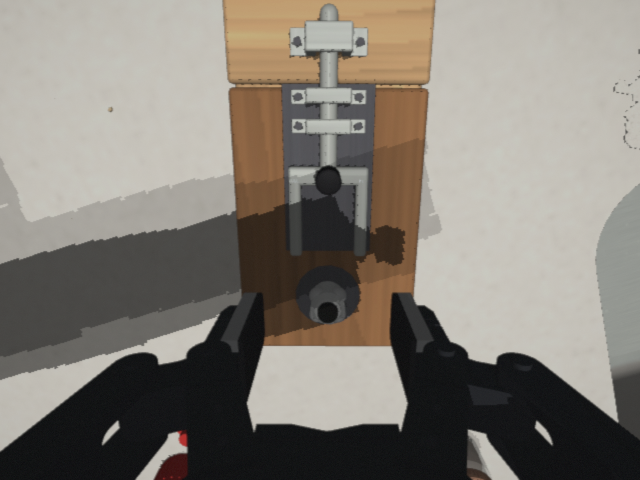

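The picture shows the rod tip through the keeper at (328,12), the knob top at (328,183) and the prongs clear of the stud. The pad is at (328,312).

Run:
```python
from h import *
import pickle
P=pickle.load(open("w3.pkl","rb")); im=cv2.imread("pics/w3.png"); g=im.max(2)
x0,y0,x1,y1=312,295,345,330
m=(g[y0:y1,x0:x1]<22).astype(np.uint8)
k,l,s,c=cv2.connectedComponentsWithStats(m); i=1+np.argmax(s[1:,4]); print(s[i],c[i]+[x0,y0])
a=onz("wrist",c[i]+[x0,y0],.095,P); b=onz("wrist",(328,183),.105,P); print(a,b,np.linalg.norm((a-b)[:2]))
```

```text
[  7   8  18  19 177] [327.49717514 310.92090395]
[ 0.49197573 -0.08353266  0.095     ] [ 5.19908779e-01 -4.79657580e-04  1.05000000e-01] 0.0876245187654247
```

Emit:
{"op": "drive_tool", "data": {"motion": [{"dx": -2, "dy": -4, "dz": 0, "wx": 0, "wy": 0, "wz": 0}, {"dx": -5, "dy": -9, "dz": 0, "wx": 0, "wy": 0, "wz": 0}, {"dx": -8, "dy": -14, "dz": 0, "wx": 0, "wy": 0, "wz": 0}, {"dx": -10.5, "dy": -19, "dz": -1, "wx": 0, "wy": 0, "wz": 0}, {"dx": -12, "dy": -22.5, "dz": -2.5, "wx": 0, "wy": 0, "wz": 0}, {"dx": -12.9, "dy": -24.1, "dz": -3.7, "wx": 0, "wy": 0, "wz": 0}, {"dx": -12.9, "dy": -24.1, "dz": -3.7, "wx": 0, "wy": 0, "wz": 0}, {"dx": -12.9, "dy": -24.1, "dz": -3.7, "wx": 0, "wy": 0, "wz": 0}], "fingers": 4.5}}

```text
clock: 5.92
tool_pos: [0.3786, -0.2777, 0.1627]
eef_rot: [-2.546, -1.837, -0.0]
force: [0.3, 0.1, -0.1]
grip_width: 0.0453
grasp_force: 0.0
```

Run:
```python
from h import *
import pickle
s=bot.state(); P=bot.camera_params("wrist"); im=bot.get_image("wrist"); cv2.imwrite("pics/w4.png",im); pickle.dump(P,open("w4.pkl","wb"))
print(s["clock"],s["tool_pos"],s["eef_rot"],s["force"],s["grip_width"])
```

```text
5.925 [ 0.37860682 -0.27766253  0.16266121] [-2.54604539e+00 -1.83730232e+00 -7.32467973e-05] [ 0.34615856  0.05182872 -0.09978421] 0.04532517167461493
```

View pics/w4.png

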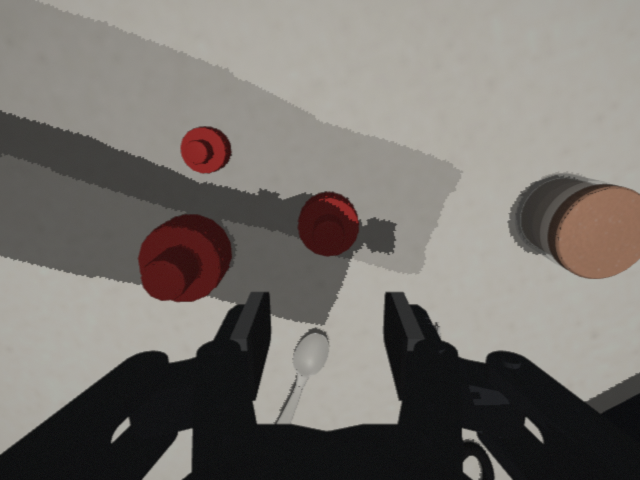

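The picture shows the middle cap with its skirt outline at about (329,225) and its knob near (328,232), between the fingers. The small cap is at (206,150), the large one at (185,258) and the jar at (597,232), and all are clear of the fingers.

Run:
```python
from h import *
import pickle
P=pickle.load(open("w4.pkl","rb")); im=cv2.imread("pics/w4.png").astype(int)
m=((im[...,2]>1.8*im[...,1])&(im[...,2]>40)).astype(np.uint8); m[:180]=0;m[270:]=0;m[:,:280]=0;m[:,400:]=0
k,l,s,c=cv2.connectedComponentsWithStats(m); i=1+np.argmax(s[1:,4]); print(s[i],c[i])
(x,y),r=cv2.minEnclosingCircle(np.argwhere(l==i)[:,::-1].astype(np.float32)); print(x,y,r)
print("skirt",onz("wrist",(x,y),.022,P),"knob",onz("wrist",(328,232),.048,P))
for rr in range(205,258,6): print(rr, im[rr,300:360:6,2])
```

```text
[ 298  192   61   64 2990] [327.97792642 224.01003344]
328.442626953125 223.6885223388672 31.78262710571289
skirt [ 0.37971115 -0.27498084  0.022     ] knob [ 0.37972224 -0.27378199  0.048     ]
205 [ 67  52  61  62  61  62 127 142  98 136]
211 [ 59  62  61  62  61  61  61  83 142  80]
217 [ 57  61  62  56  53  52  52  61 119 141]
223 [60 59 61 52 64 64 57 56 62 61]
229 [61 60 59 62 62 61 61 54 62 60]
235 [60 60 55 61 61 61 60 60 61 61]
241 [94 61 60 61 61 60 61 58 62 62]
247 [94 77 60 59 61 61 59 61 60 66]
253 [ 93  92  93  63  61  59  62  64  66 146]
```

Emit:
{"op": "drive_tool", "data": {"motion": [{"dx": 0.1, "dy": 0.3, "dz": -4, "wx": 0, "wy": 0, "wz": 0}, {"dx": 0.1, "dy": 0.3, "dz": -8, "wx": 0, "wy": 0, "wz": 0}, {"dx": 0.1, "dy": 0.3, "dz": -11, "wx": 0, "wy": 0, "wz": 0}, {"dx": 0.1, "dy": 0.3, "dz": -12.2, "wx": 0, "wy": 0, "wz": 0}, {"dx": 0.1, "dy": 0.3, "dz": -12.2, "wx": 0, "wy": 0, "wz": 0}]}}

```text
clock: 6.6
tool_pos: [0.3797, -0.2752, 0.0412]
eef_rot: [-2.547, -1.838, 0.0]
force: [0.2, -0.1, -0.2]
grip_width: 0.0449
grasp_force: 0.0
```

Emit:
{"op": "drive_tool", "data": {"motion": [{"dx": 0, "dy": 0, "dz": 0, "wx": 0, "wy": 0, "wz": 0}, {"dx": 0, "dy": 0, "dz": 0, "wx": 0, "wy": 0, "wz": 0}, {"dx": 0, "dy": 0, "dz": 0, "wx": 0, "wy": 0, "wz": 0}, {"dx": 0, "dy": 0, "dz": 0, "wx": 0, "wy": 0, "wz": 0}, {"dx": 0, "dy": 0, "dz": 0, "wx": 0, "wy": 0, "wz": 0}, {"dx": 0, "dy": 0, "dz": 0, "wx": 0, "wy": 0, "wz": 0}], "fingers": 1.5, "grip_force": 60}}

```text
clock: 7.35
tool_pos: [0.3805, -0.2764, 0.0427]
eef_rot: [2.547, 1.835, 0.002]
force: [0.6, 1.2, 7.5]
grip_width: 0.0193
grasp_force: 58.9
```

Emit:
{"op": "drive_tool", "data": {"motion": [{"dx": 0, "dy": 0, "dz": 3, "wx": 0, "wy": 0, "wz": 0}, {"dx": 0, "dy": 0, "dz": 7, "wx": 0, "wy": 0, "wz": 0}, {"dx": 1, "dy": 2, "dz": 11, "wx": 0, "wy": 0, "wz": 0}, {"dx": 3, "dy": 6, "dz": 12.4, "wx": 0, "wy": 0, "wz": 0}, {"dx": 6, "dy": 10, "dz": 12.4, "wx": 0, "wy": 0, "wz": 0}, {"dx": 8.5, "dy": 14.5, "dz": 12.4, "wx": 0, "wy": 0, "wz": 0}, {"dx": 10.5, "dy": 18, "dz": 12.4, "wx": 0, "wy": 0, "wz": 0}, {"dx": 11.2, "dy": 19.1, "dz": 12.4, "wx": 0, "wy": 0, "wz": 0}, {"dx": 11.2, "dy": 19.1, "dz": 12.4, "wx": 0, "wy": 0, "wz": 0}, {"dx": 11.2, "dy": 19.1, "dz": 12.4, "wx": 0, "wy": 0, "wz": 0}]}}

```text
clock: 8.6
tool_pos: [0.4907, -0.0857, 0.1653]
eef_rot: [-2.55, -1.835, 0.001]
force: [0.1, 0.4, -0.8]
grip_width: 0.0191
grasp_force: 59.1
```

Run:
```python
from h import *
import pickle
s=bot.state(); P=bot.camera_params("wrist"); im=bot.get_image("wrist"); cv2.imwrite("pics/w5.png",im); pickle.dump(P,open("w5.pkl","wb"))
sd=bot.get_image("side"); cv2.imwrite("pics/s5.png",sd)
sc=bot.get_image("scene"); cv2.imwrite("pics/sc5.png",sc)
print(s["clock"],s["tool_pos"],s["eef_rot"],s["force"],s["grip_width"],s["grasp_force"])
u=proj("side",(.492,-.084,.11)).astype(int);v=proj("scene",(.492,-.084,.11)).astype(int);print(u,v)
c=lambda a,u:cv2.resize(a[u[1]-50:u[1]+50,u[0]-50:u[0]+50],(300,300),interpolation=cv2.INTER_CUBIC)
w=cv2.resize(im,(640,480))
out=np.zeros((600,640,3),np.uint8); out[:300,:300]=c(sd,u); out[:300,320:620]=c(sc,v); out[300:]=im[180:480]
cv2.imwrite("pics/m5.png",out)
```

```text
8.6 [ 0.49065477 -0.085727    0.16525209] [-2.54973987e+00 -1.83523991e+00  1.47817712e-03] [ 0.05609834  0.41732487 -0.83729012] 0.019149959608399138 59.05257820539191
[343 212] [342 241]
```

View pics/m5.png

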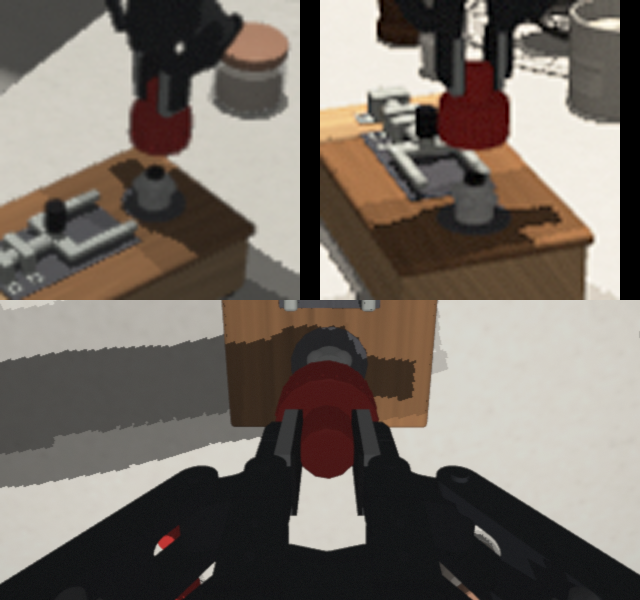

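The mosaic shows the cap held upright, with the stud directly below it and the bolt home. The pad is at crop (156,172) in the side view and (475,178) in the scene view, with the cap above it in both.

Run:
```python
from h import *
R={}
for n,f,u in(("side","s5",(343,212)),("scene","sc5",(342,241))):
    im=cv2.imread(f"pics/{f}.png").astype(int)
    m=((im[...,2]>2*im[...,1])&(im[...,2]>40)).astype(np.uint8); M=np.zeros_like(m); M[u[1]-50:u[1]+15,u[0]-30:u[0]+30]=m[u[1]-50:u[1]+15,u[0]-30:u[0]+30]
    k,l,s,c=cv2.connectedComponentsWithStats(M); i=1+np.argmax(s[1:,4]); print(n,s[i])
    rows=[]
    for r in range(s[i][1],s[i][1]+s[i][3]):
        xs=np.where(l[r]==i)[0]; rows.append((r,xs.min(),xs.max()))
    print([x for x in rows[-14:]])
    full=[(a+b)/2 for _,a,b in rows if b-a>=s[i][2]-2]; rr=[r for r,a,b in rows if b-a>=s[i][2]-2]
    R[n,"cap"]=(np.mean(full),np.mean(rr))
    py=220 if n=="side" else 250; px=345 if n=="side" else 344
    g=im.max(2)[py-6:py+7,px-6:px+7]; mm=(g<40).astype(np.uint8)
    k,l,s,c=cv2.connectedComponentsWithStats(mm); i=1+np.argmax(s[1:,4]); print("pad",s[i],c[i]+[px-6,py-6]); R[n,"pad"]=tuple(c[i]+[px-6,py-6])
for n in("cap","pad"):
    a,b=R["side",n],R["scene",n]; print(n,a,b,tri("side",a,"scene",b))
print(bot.state()["tool_pos"])
```

```text
side [337 188  19  25 279]
[(199, np.int64(338), np.int64(355)), (200, np.int64(337), np.int64(355)), (201, np.int64(337), np.int64(355)), (202, np.int64(337), np.int64(355)), (203, np.int64(337), np.int64(355)), (204, np.int64(337), np.int64(355)), (205, np.int64(337), np.int64(355)), (206, np.int64(337), np.int64(355)), (207, np.int64(337), np.int64(355)), (208, np.int64(338), np.int64(354)), (209, np.int64(338), np.int64(354)), (210, np.int64(339), np.int64(353)), (211, np.int64(339), np.int64(352)), (212, np.int64(341), np.int64(350))]
pad [ 3  4  6  4 21] [344.38095238 219.42857143]
scene [331 211  24  30 506]
[(227, np.int64(332), np.int64(354)), (228, np.int64(332), np.int64(354)), (229, np.int64(331), np.int64(354)), (230, np.int64(331), np.int64(354)), (231, np.int64(331), np.int64(354)), (232, np.int64(331), np.int64(354)), (233, np.int64(331), np.int64(354)), (234, np.int64(331), np.int64(354)), (235, np.int64(331), np.int64(354)), (236, np.int64(332), np.int64(353)), (237, np.int64(333), np.int64(353)), (238, np.int64(334), np.int64(352)), (239, np.int64(335), np.int64(351)), (240, np.int64(340), np.int64(347))]
pad [ 0  0  9  9 34] [342.32352941 249.29411765]
cap (np.float64(346.1), np.float64(202.5)) (np.float64(342.6818181818182), np.float64(230.0)) [ 0.48916441 -0.08784085  0.13547913]
pad (np.float64(344.3809523809524), np.float64(219.42857142857142)) (np.float64(342.3235294117647), np.float64(249.2941176470588)) [ 0.49021904 -0.08493503  0.09335041]
[ 0.49081941 -0.08576597  0.16531459]
```

Run:
```python
from h import *
sc=cv2.imread("pics/sc5.png"); sd=cv2.imread("pics/s5.png")
print(sc.max(2)[242:266,330:358]); print(sd.max(2)[213:234,332:358])
```

```text
[[ 63  65  62  62  51  29  25  42  62 112 178 217 219 205 184 178 177 178
  177 180 181 183 185 186 185 184 182 187]
 [ 31  30  26  25  29  32  36  26  43  64 116 179 216 216 196 173 176 174
  174 178 177 179 181 184 185 186 184 182]
 [ 24  54  81  77  77  77  81  62  31  45  70 123 178 199 188 172 175 175
  176 174 174 175 179 181 186 188 186 186]
 [ 79  90 103 104 104 101 102  85  39  37  46  76 117 141 158 176 174 173
  177 177 174 175 178 181 182 186 189 189]
 [102 102 101 100 103 101  99  91  68  40  33  49  79 102 143 182 180 173
  172 175 175 175 174 179 183 185 188 190]
 [101 101 102 100 101 101 101 100  92  69  32  33  41  75 121 164 182 173
  164 174 177 178 176 177 174 165 169 172]
 [ 99  98 100  99 101 101 102 101 103  89  41  15  17  30  52 102 130 129
  138 160 163 160 161 160 155 145 149 151]
 [101  98 101 101  98  99 101 103 103  87  34   8  11   6   3   8  33  63
  102 141 144 146 145 144 144 144 148 150]
 [101 100 100 100 102 100 103 102 101  83  22   9   9  10   4  10  24  57
   92 128 145 148 146 145 144 145 144 149]
 [100 101 102 100  99  94  92  92  90  71  26  
[... 3298 characters left out ...]
69  67  58
   39  36  35  33  42  48  50  49]
 [117  82  66  42  34  35  42  64  69  70  71  70  70  69  67  68  67  56
   39  34  35  34  40  50  50  51]
 [120  94  52  37  36  35  39  61  69  71  71  70  69  71  70  69  67  54
   39  34  35  34  36  49  52  51]
 [116  81  45  35  35  35  37  51  65  69  70  72  71  73  70  68  62  45
   34  33  34  35  40  51  53  50]
 [111  74  46  41  35  35  34  38  46  59  67  69  70  68  66  53  45  37
   34  35  34  33  38  49  51  49]
 [110 104  79  62  41  35  34  35  36  39  47  47  47  45  41  38  36  35
   36  34  34  35  43  48  48  50]
 [112 112 107  73  65  43  35  35  33  33  36  35  34  34  34  33  35  36
   34  34  36  43  49  51  50  52]]
```

Run:
```python
from h import *
a=tri("side",(346.1,202.5),"scene",(342.6,230)); b=tri("side",(344.3,219.3),"scene",(343.1,250))
print(a,b,b-a)
# test: vertical line through a, projected to pad height
q=a.copy(); q[2]=.095; print(proj("side",q),proj("scene",q))
```

```text
[ 0.48908351 -0.08775126  0.13551099] [ 0.49113871 -0.08631369  0.09226363] [ 0.0020552   0.00143757 -0.04324736]
[345.37782591 218.05226226] [342.55449173 249.48522672]
```

Emit:
{"op": "drive_tool", "data": {"motion": [{"dx": 0.2, "dy": 0.1, "dz": -1, "wx": 0, "wy": 0, "wz": 0}, {"dx": 0.2, "dy": 0.1, "dz": -2, "wx": 0, "wy": 0, "wz": 0}, {"dx": 0.2, "dy": 0.1, "dz": -3, "wx": 0, "wy": 0, "wz": 0}, {"dx": 0.2, "dy": 0.1, "dz": -3.5, "wx": 0, "wy": 0, "wz": 0}, {"dx": 0.2, "dy": 0.1, "dz": -3.8, "wx": 0, "wy": 0, "wz": 0}, {"dx": 0.2, "dy": 0.1, "dz": -3.8, "wx": 0, "wy": 0, "wz": 0}]}}

```text
clock: 9.5
tool_pos: [0.4934, -0.0838, 0.1272]
eef_rot: [-2.548, -1.837, 0.0]
force: [0.3, 0.1, -0.5]
grip_width: 0.0196
grasp_force: 59.1
```

Emit:
{"op": "drive_tool", "data": {"motion": [{"dx": 0, "dy": 0, "dz": -0.3, "wx": 0, "wy": 0, "wz": 0}, {"dx": 0, "dy": 0, "dz": -0.6, "wx": 0, "wy": 0, "wz": 0}, {"dx": 0, "dy": 0, "dz": -0.8, "wx": 0, "wy": 0, "wz": 0}, {"dx": 0, "dy": 0, "dz": -0.8, "wx": 0, "wy": 0, "wz": 0}]}}

```text
clock: 10.0
tool_pos: [0.4933, -0.0841, 0.1196]
eef_rot: [2.548, 1.836, -0.001]
force: [-0.6, -1.4, 0.0]
grip_width: 0.0191
grasp_force: 59.2
```

Emit:
{"op": "drive_tool", "data": {"motion": [{"dx": 0, "dy": 0, "dz": -0.3, "wx": 0, "wy": 0, "wz": 0}, {"dx": 0, "dy": 0, "dz": -0.6, "wx": 0, "wy": 0, "wz": 0}, {"dx": 0, "dy": 0, "dz": -0.8, "wx": 0, "wy": 0, "wz": 0}, {"dx": 0, "dy": 0, "dz": -0.8, "wx": 0, "wy": 0, "wz": 0}]}}

```text
clock: 10.5
tool_pos: [0.4933, -0.0838, 0.1117]
eef_rot: [-2.548, -1.837, 0.0]
force: [-4.2, -1.8, 8.0]
grip_width: 0.0196
grasp_force: 59.9
```

Emit:
{"op": "drive_tool", "data": {"motion": [{"dx": 0, "dy": 0, "dz": -0.2, "wx": 0, "wy": 0, "wz": 0}, {"dx": 0, "dy": 0, "dz": -0.4, "wx": 0, "wy": 0, "wz": 0}, {"dx": 0, "dy": 0, "dz": -0.4, "wx": 0, "wy": 0, "wz": 0}, {"dx": 0, "dy": 0, "dz": -0.4, "wx": 0, "wy": 0, "wz": 0}]}}

```text
clock: 11.0
tool_pos: [0.4933, -0.0838, 0.1109]
eef_rot: [2.547, 1.836, 0.002]
force: [-10.1, -0.0, 29.7]
grip_width: 0.0194
grasp_force: 62.5
```

Run:
```python
from h import *
s=bot.state(); print(s["clock"],s["tool_pos"],s["force"],s["grasp_force"])
sd=bot.get_image("side"); sc=bot.get_image("scene")
u=proj("side",(.492,-.084,.09)).astype(int);v=proj("scene",(.492,-.084,.09)).astype(int)
c=lambda a,u:cv2.resize(a[u[1]-50:u[1]+50,u[0]-60:u[0]+40],(390,390),interpolation=cv2.INTER_CUBIC)
cv2.imwrite("pics/m6.png",np.hstack([c(sd,u),c(sc,v)]))
```

```text
11.0 [ 0.49327825 -0.08379355  0.11088862] [-1.01281791e+01 -6.94396202e-03  2.97467409e+01] 62.46765540505294
```

View pics/m6.png

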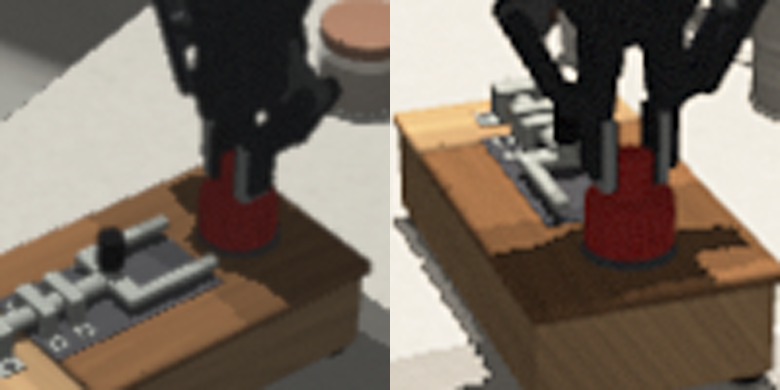

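The mosaic shows the cap seated upright on the stud. Its rim is at crop (237,245) in the side view and (630,260) in the scene view, just above the box top. The bolt is still home and the fingers are on the cap's knob.

Emit:
{"op": "drive_tool", "data": {"motion": [{"dx": -0.1, "dy": 0, "dz": 0.1, "wx": 0, "wy": 0, "wz": 0}, {"dx": -0.1, "dy": 0, "dz": 0.1, "wx": 0, "wy": 0, "wz": 0}, {"dx": -0.1, "dy": 0, "dz": 0.1, "wx": 0, "wy": 0, "wz": 0}, {"dx": -0.1, "dy": 0, "dz": 0.1, "wx": 0, "wy": 0, "wz": 0}]}}

```text
clock: 11.6
tool_pos: [0.4932, -0.0838, 0.111]
eef_rot: [2.547, 1.836, 0.003]
force: [-6.3, 0.1, 20.6]
grip_width: 0.0192
grasp_force: 61.3
```

Steady at about 20 N down, so I'm handing it in.

```bash
python3 -c "
from plant import bot
print(bot.job_done())"
```

```text
the job is handed in; nothing more can be done
None
```

I slid the bolt home and pressed the middle-sized red cap onto the stud to its stop, then handed the job in at about 11.6 s with the gripper still pushing it down at about 20 N; the hand-in gave no verdict.

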